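# Tip a square filler tin onto the opening stand

### The job

The square filler tin is standing on its narrow side; lay it lid up on the steel opening stand. First slide it, still standing on that side, square up against the stand's low front edge and pause there a moment; then push it high up, going up and over with the face as it rises, so that it tips over that edge and lies flat on the plate with the lid on top, and finally slide it fully onto the stand, right up to and square against the back stop, and let go. The tin is thin sheet metal, so push gently, and leave the other things on the bench where they are.

Things in the scene. Friction and masses are not known exactly. Their poses are not given: they have to be found in the camera images.
- tin: square sheet-metal tin, bare metal, full, 0.5 to 0.9 kg: 76 mm deep (x), 104 mm wide (y), 100 mm high (z) as it stands at first on its narrow side. Origin: centre of that side; +x points towards the stand. The lid face (normal -x) looks back to the robot: a quarter turn forward about the far lower edge puts the lid on top
- tin_foot (a point): middle of the tin's far lower edge at the start (38 mm along +x from its origin), to be brought against the stand. Friction on bench and plate is 0.45 to 0.75: pushed below half height (50 mm) the tin slides, pushed near its upper edge away from the stand it topples too early. At the stand, about 3 to 5 N at 85 mm height tips it; it falls past a lean of 45 degrees
- tin_upper (a point): centre of the tin's uppermost side at the start (100 mm along +z from its origin); once tipped, this side faces the back stop, and the first underside faces the robot, overhanging the front edge by about 12 mm. A gripper's body may hit the tin's top when pushing low with the hand upright: lean the hand back
- tin_lid (a point): centre of the outer face of the round lid, 64 mm diameter, standing 4 mm proud of the middle of the tin's 104 x 100 mm face. This is the face to push when tipping: it swings up and forward about the stand's upper front edge, and fingers with rubber pads that only move level drag on it and jam, so move along that arc
- stand: dark steel opening stand fixed to the bench: a flat plate 12 mm thick, 180 mm wide (its y), with an upright back stop across its far end. Origin: middle of the front edge at bench level; x runs level from the front edge to the stop, z up. The plate's front face, at x = 0, is the low fence over which the tin is tipped
- stand_edge (a point): middle of the plate's upper front edge, 12 mm above the bench
- stand_stop (a point): foot of the back stop, on the plate, 150 mm behind the front edge; the stop's face is upright, 180 mm wide, and rises 32 mm above the plate
- can_a: bystander: round black paint can, 84 mm diameter, 100 mm high, beside the stand on the +y side; origin at the centre of its underside
- hardener: bystander: small bottle, 48 mm diameter, 120 mm high, on the -y side of the tin's path; origin at the centre of its underside
- tape: bystander: roll of masking tape lying flat, 90 mm diameter, 25 mm high, beside the stand on the -y side; origin at the centre of its underside
- spatula: bystander: spatula, 160 mm long, lying flat on the bench on the +y side of the tin's path; origin near its middle
- can_b: bystander: round metal paint can, 100 mm diameter, 120 mm high, well to the +y side; origin at the centre of its underside
- brush: bystander: brush lying well to the -y side; origin near its middle
- cup: bystander: white mixing cup, 80 mm diameter, 90 mm high, well to the -y side; origin at the centre of its underside
Not all that is in view belongs to the job. Leave any green or purple look-alike of the tin alone.

How it is judged (in metres and radians):
On the way, in this order (a step that is already met when the one before it is completed fails the run):
1. the tin, still standing on its narrow side, is square against the stand's front edge (within 4 mm and 0.07 rad) for 0.2 s (x of tin_foot in the frame of stand above -0.004 m and angle between tin's own z axis and vertical below 0.07 rad and angle between the x axis of tin and the x axis of stand, either way round below 0.07 rad), for 0.2 s.
2. the tin lies flat on the plate, lid up (angle between tin's own x axis and vertical above 3.05 rad and height (world z) of tin between 0.045 and 0.055 m), for 0.2 s.
At the end, for the whole second after the job is handed in: the tin lies flat on the stand's plate with its lid on top, its leading side within 5 mm of the back stop and square to it within 0.08 rad, wholly between the plate's sides (centre within 38 mm of the middle), at rest (all of step 2 and x of tin_upper in the frame of stand between 0.145 and 0.154 m and y of tin in the frame of stand between -0.038 and 0.038 m and angle between the z axis of tin and the x axis of stand, either way round below 0.08 rad and linear speed of tin below 0.01 m/s); the robot touches nothing.
It fails at once if the tin is dented: the robot presses it with more than 50 N (contact force between any of the fingers, the arm and tin above 50 N).
It fails at once if a bystander is moved by more than 30 mm (distance of any of can_a, hardener, tape, spatula, can_b, brush, cup from where it was at the start of the episode above 0.03 m).
It also fails if it takes over 67 s, if anything falls off the work surface, if the arm or the gripper's body presses on something with over 40 N, if the wrist force passes 120 N, or if a joint passes its speed limit or range.

### The arm

A 6-joint arm with a two-finger parallel gripper is mounted at the origin on the work surface. World frame = base frame: x ahead of the robot, y to its left, z up, the work surface at z = 0. Lengths are in mm, angles in rad, forces in N, time in s.
With the tool pointing down it reaches from about 250 to 725 mm from the base axis. Payload 9.7 kg.
Tool frame: the origin (TCP) lies midway between the tips of the shut fingers; the grasp point (between the pads) lies 19 mm behind it; z points along the fingers, y is the direction in which the jaws open and shut (so a half turn about z gives the same grasp; the last joint's range is limited). The gripper opens to 85 mm and grips with 20 to 120 N. Pads are 22 mm wide; open, the fingers measure 114 mm over their backs; the gripper's body (76 mm by 85 mm) begins 54 mm behind the grasp point. The pads swing forward as they close: fully open they stand 13 mm farther back than shut.
Start: joints at [-1.15, 0.087, 0.176, 1.66, 0, 1.571], TCP at [224.667, -502.018, 231.284] pointing down, gripper open.
Joint ranges: [-3.13, 3.13], [-0.85, 1.81], [-1.15, 1.24], [-2.2, 2.28], [-1.44, 1.52], [-3.14, 3.14]. Speed limits (rad/s): [2.22, 2.22, 2.57, 3.14, 3.14, 3.14].

### API

Orientations are given as a unit quaternion [w, x, y, z].
In Python, from workcell import arm gives the robot as it stands. Calls block until the motion is done:
- arm.movep(position, orientation): joint-space move of the TCP to a pose.
- arm.move_l(position, frame=None, speed=150, until_force=None): straight line of the TCP; frame=None keeps the orientation; speed is the mean speed in mm/s. With until_force (N) it stops when the force on the tool has changed by that much, and returns True; else False.
- arm.goto_joints(angles): joint-space move.
- arm.grip(opening, strength=None): opening from 0.0 (shut) to 1.0 (fully open); strength is the grip in N (None keeps the last); returns when the fingers have stopped.
- arm.wait(seconds).
- arm.solve_ik(position, orientation): joint angles nearest the present ones, or None.
- arm.capture(name): name is "scene" or "top"; returns (picture, depth): 420x560x3 uint8, red, green, blue; 420x560 float32, mm along the optical axis (not along the pixel's ray), 0 where there is no reading.
- arm.calibration(name): a dict with "fx", "fy", "cx", "cy" (pixels), "R" (3x3) and "t" (3): a world point X has camera coordinates R X + t. Camera axes: x right, y down, z forward; pixel columns grow to the right and rows downward; lengths in mm; the calibration is good to about 2 mm. A picture is of the moment at which its call begins. calibration takes no time and is no camera call.
A pose or a line that the arm cannot do raises arm.PlanningError and nothing moves.
- arm.finish_job(): hands the job in, once; it reports no verdict.
Trained networks look in the newest picture that a camera, given by its name, has taken for a name from the list of things; names that differ only in an ending like _2 or _b are one class to them, and where a whole thing is asked for, a point or a joint stands for the part that bears it (a point fixed in the world has none). Each returns a list of dicts, best first, with "confidence" (0 to 1); they miss things now and then, are a little off and sometimes report something else, mostly with a low value. They report only what shows in the picture. A call takes as long as a camera call. They do not tell look-alikes from the thing itself.
- arm.recognise(camera, thing): "centre" ([x, y, z] in mm, in world coordinates, good to about 4 mm: the middle of the surface that is visible of it).
- arm.place_of(camera, thing): "centre" ([x, y, z] in mm, in world coordinates, good to about 4 mm: a listed point, or the origin of a listed thing).
Readings, each from a call of its own:
- arm.current_time(): time.
- arm.current_qpos(): joint angles.
- arm.current_qvel(): joint speeds.
- arm.current_effort(): joint torques, N m.
- arm.current_ee_pos(): TCP position.
- arm.current_tcp_rot(): TCP orientation.
- arm.current_wrist_force(): force on the tool from outside, world axes, zero at the start.
- arm.current_wrist_torque(): the same for the moment, N m.
- arm.current_gripper_width(): opening from 0.0 (shut) to 1.0 (fully open).
Only numpy, scipy, OpenCV 4.12 (cv2) and the standard library are available. Lean on these libraries where they do the work, as an engineer would, in place of code of your own. Each camera call takes 0.05 s, during which the arm holds its last target. There are 200 camera calls.

## Working session

There is one attempt and no reset: what is moved stays moved. The work goes in short steps, each a Python script; the robot and the scene stay as the last script left them, time stands still between calls to the robot, and variables do not carry over. Pictures are saved under pics/ and viewed, about 8 in all and at most 12, crops included, and the job is handed in when it is done.

```bash
mkdir -p pics; ls
python3 - <<'E'
from workcell import arm
import cv2,numpy as np
for c in ("scene","top"):
    p,d=arm.capture(c); cv2.imwrite(f"pics/{c}0.png",p[:,:,::-1]); np.save(f"pics/{c}0d.npy",d)
    k=arm.calibration(c); R=np.array(k["R"]);print(c,k["fx"],k["cx"],k["cy"],(-R.T@np.array(k["t"])).round(),R[2].round(2))
    for n in ("tin","tin_foot","tin_upper","tin_lid","stand","stand_edge","stand_stop","can_a","hardener","tape","spatula","can_b","brush","cup"):
        print(n,[(np.round(r["centre"]),round(r["confidence"],2)) for r in arm.place_of(c,n)[:3]])
print(arm.current_time(),arm.current_tcp_rot())
E
```

```text
pics
scene 442.7732124072682 277.1304829984072 199.09319780966348 [1125.  180. 1149.] [-0.49 -0.15 -0.86]
tin [(array([379., 134.,   0.]), 0.9), (array([467., -38.,   2.]), 0.77), (array([ 323., -196.,    1.]), 0.67)]
tin_foot [(array([342., 114.,   3.]), 0.97), (array([498., -53.,  -1.]), 0.6), (array([ 306., -163.,   -2.]), 0.56)]
tin_upper [(array([ 320., -198.,   98.]), 0.94), (array([377., 136.,  98.]), 0.89), (array([463., -40., 101.]), 0.88)]
tin_lid [(array([ 344., -232.,   48.]), 0.87), (array([427., -20.,  50.]), 0.84), (array([414., 152.,  51.]), 0.63)]
stand [(array([568., -43.,   3.]), 0.59)]
stand_edge [(array([465., -40., 100.]), 0.67), (array([390., 438.,   3.]), 0.67)]
stand_stop [(array([724., -76.,  13.]), 0.62)]
can_a [(array([392., 436.,   3.]), 0.96), (array([721., 110.,   1.]), 0.92), (array([566., 156.,  -4.]), 0.39)]
hardener []
tape [(array([ 630., -240.,   -0.]), 0.81)]
spatula [(array([562., 156.,  -2.]), 0.78), (array([ 346., -467.,   -2.]), 0.64)]
can_b [(array([392., 436.,   3.]), 0.96), (array([721., 110.,   1.]), 0.92), (array([566., 156.,  -4.]), 0.3
[... 609 characters left out ...]
6.]), 0.9), (array([418., 151.,  50.]), 0.72)]
stand [(array([577., -43.,   2.]), 0.89)]
stand_edge [(array([573., -44.,  11.]), 0.65)]
stand_stop [(array([720., -70.,  12.]), 0.94)]
can_a [(array([720., 112.,  -4.]), 0.77), (array([388., 431.,  -0.]), 0.69)]
hardener [(array([ 504., -185.,   -3.]), 0.88), (array([718., 107.,  -3.]), 0.46), (array([389., 432.,   2.]), 0.36)]
tape [(array([ 628., -234.,    1.]), 0.82)]
spatula [(array([566., 158.,   4.]), 0.61)]
can_b [(array([720., 112.,  -4.]), 0.77), (array([388., 431.,  -0.]), 0.69)]
brush [(array([ 346., -473.,    1.]), 0.62)]
cup [(array([ 623., -450.,    1.]), 0.88)]
1.5 [-3.53689012e-06  9.77947595e-01  2.08850427e-01  2.41278095e-06]
```

View pics/scene0.png

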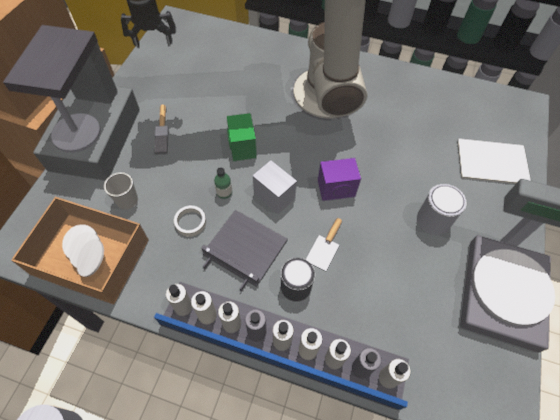

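View pics/top0.png

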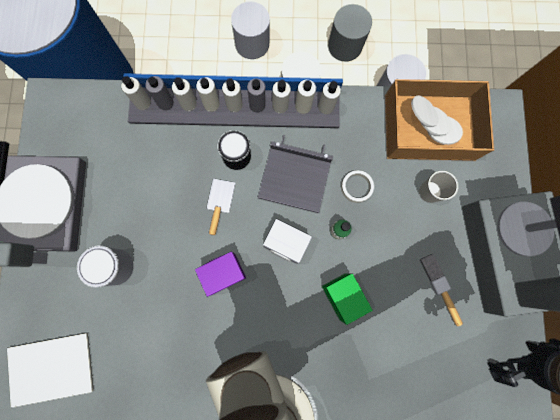

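The images show the bare-metal tin at about (290,240) in the top view and (275,187) in the scene view. The stand is at about (296,178) in the top view. The purple and green boxes are the look-alikes. Next I'll measure precise poses from the depth images.

```bash
cat > h.py <<'E'
from workcell import arm
import numpy as np, cv2
def cloud(c,d=None):
    if d is None: p,d=arm.capture(c)
    k=arm.calibration(c); v,u=np.nonzero(d>0); z=d[v,u]
    X=np.stack([(u-k["cx"])/k["fx"]*z,(v-k["cy"])/k["fy"]*z,z],1)
    return (X-np.array(k["t"]))@np.array(k["R"])
def box(P,c,r,z0,z1):
    m=(np.hypot(P[:,0]-c[0],P[:,1]-c[1])<r)&(P[:,2]>z0)&(P[:,2]<z1)
    Q=P[m]; (cc,s,a)=cv2.minAreaRect(Q[:,:2].astype(np.float32))
    return np.round(cc,1),np.round(s,1),round(a,1),np.round(np.median(Q[:,2]),1),len(Q)
E
python3 - <<'E'
from h import *
for c in ("scene","top"):
    P=cloud(c,np.load(f"pics/{c}0d.npy"))
    print(c,"tin",box(P,(465,-39),85,92,110)," low",box(P,(465,-39),90,15,110))
    print("plate",box(P,(645,-58),135,7,17))
    for lo,hi in((20,60),(40,50)): print("stop",box(P,(722,-73),110,lo,hi))
    # plate ext in estimated frames
    for n,cc,r in(("hard",(504,-185),45),("spat",(566,156),110),("tape",(630,-237),60),("canA",(720,111),60)):
        m=(np.hypot(P[:,0]-cc[0],P[:,1]-cc[1])<r)&(P[:,2]>(6 if n!="spat" else 3)); Q=P[m]
        if len(Q): print(n,Q.min(0).round(),Q.max(0).round())
# IK check
from scipy.spatial.transform import Rotation as Ro
E
```

```text
scene tin (array([467.8, -35.8]), array([105.5,  78. ]), 64.7, np.float64(98.2), 849)  low (array([468.2, -35.5]), array([106.5,  78.6]), 64.7, np.float64(96.1), 1427)
plate (array([655.4, -56.1]), array([238.2, 235. ]), 25.8, np.float64(10.5), 2810)
stop (array([760.8, -81.8]), array([179.9,  82.5]), 77.0, np.float64(40.5), 458)
stop (array([727.2, -74.6]), array([178. ,  13.6]), 77.3, np.float64(42.6), 251)
hard [ 483. -218.    6.] [ 532. -158.  122.]
spat [458.  50.   3.] [663. 260.  22.]
tape [ 588. -281.    6.] [ 679. -191.   31.]
canA [675.  68.   6.] [762. 154. 106.]
top tin (array([466.8, -36.3]), array([103.8,  75.4]), 64.3, np.float64(98.6), 1194)  low (array([464.5, -35.1]), array([103.8,  80.6]), 64.2, np.float64(98.4), 1289)
plate (array([658.6, -82.7]), array([225.2, 185.2]), 77.0, np.float64(10.6), 3097)
stop (array([741.9, -78.5]), array([179.2,  46.8]), 77.0, np.float64(40.9), 429)
stop (array([726.1, -74.7]), array([178.9,  14.1]), 77.3, np.float64(42.6), 243)
hard [ 482. -203.    6.] [ 528. -159.  124.]
spat [460.  61.   3.] [670. 262.  22.]
tape [ 588. -282.    6.] [ 678. -192.   30.]
canA [675.  69.   6.] [761. 153. 106.]
```

```bash
cat >> h.py <<'E'
from scipy.spatial.transform import Rotation as Ro
YAW=np.radians(-12.8); ORG=np.array([574.,-39.9])
REC=8.; HALF=11.
def s2w(x,y): c,s=np.cos(YAW),np.sin(YAW); return np.array([ORG[0]+c*x-s*y,ORG[1]+s*x+c*y])
def w2s(P): 
    c,s=np.cos(YAW),np.sin(YAW); d=np.atleast_2d(P)[:,:2]-ORG
    return np.stack([c*d[:,0]+s*d[:,1],-s*d[:,0]+c*d[:,1]],1)
def pose(x,y,z,lean,dyaw=0,flip=False):
    """TCP pose that puts the front finger-tip corner at (x,y,z) in the stand frame, hand leaned back by lean (deg)"""
    t=np.radians(lean); c,s=np.cos(t),np.sin(t)
    xt=np.array([c,0,s]); zt=np.array([s,0,-c])
    off=-HALF*xt+REC*zt
    X=-xt if flip else xt
    M=np.stack([X,np.cross(zt,X),zt],1)
    Z=Ro.from_euler('z',YAW+np.radians(dyaw))
    p=np.r_[s2w(x,y),z]+Z.apply(off)
    q=(Z*Ro.from_matrix(M)).as_quat()
    return p, np.r_[q[3],q[:3]]
def tip(phi,h=85.,back=76.,y=0.,lean0=50.,flip=False,gap=0.):
    """hand rigid with the tin turned by phi deg about the plate edge (0,12)"""
    f=np.radians(phi); a,b=-back-gap,h-12.
    return pose(a*np.cos(f)+b*np.sin(f),y,12-a*np.sin(f)+b*np.cos(f),lean0-phi,flip=flip)
E
python3 - <<'E'
from h import *
for c in ("scene","top"):
    P=cloud(c,np.load(f"pics/{c}0d.npy")); S=w2s(P)
    m=(P[:,2]>7)&(P[:,2]<16)&(S[:,0]>-30)&(S[:,0]<140)&(abs(S[:,1])<85)
    x=S[m,0]; b=(S[:,0]>40)&(S[:,0]<130)&(P[:,2]>7)&(P[:,2]<16)&(abs(S[:,1])<120); 
    m2=m&(S[:,0]<60); ys=S[m2,1]
    print(c,"front x by y:",[round(S[m&(abs(S[:,1]-y)<12),0].min(),1) for y in(-75,-45,-15,15,45,75)],"y ext",S[b,1].min().round(1),S[b,1].max().round(1))
    m=(P[:,2]>35)&(P[:,2]<50)&(S[:,0]>130)&(S[:,0]<180)&(abs(S[:,1])<95)
    print("stop x by y:",[(S[m&(abs(S[:,1]-y)<12),0].min().round(1),S[m&(abs(S[:,1]-y)<12),0].max().round(1)) for y in(-75,-45,-15,15,45,75)])
    m=(P[:,2]>92)&(np.hypot(*(P[:,:2]-[380,132]).T)<85); B=P[m,:2].astype(np.float32)
    print("purple",cv2.boxPoints(cv2.minAreaRect(B)).round())
for flip in(False,True):
  for lean in(35,45,55):
    r=[]
    for p in [pose(-165,-15,150,lean,flip=flip),pose(-165,-15,28,lean,flip=flip),pose(-76,-8,28,lean,flip=flip)]+[tip(f,lean0=lean,flip=flip,y=-8) for f in(0,30,60,75)]+[pose(-40,-8,42,lean,flip=flip),pose(52,-8,42,lean,flip=flip)]:
        q=arm.solve_ik(*p); r.append(None if q is None else np.round(q,2).tolist())
    print(flip,lean,[i for i,v in enumerate(r) if v is None],r[1],r[5])
E
```

```text
scene front x by y: [np.float64(0.8), np.float64(1.7), np.float64(0.6), np.float64(1.7), np.float64(2.2), np.float64(0.9)] y ext -90.7 90.9
stop x by y: [(np.float64(151.3), np.float64(162.9)), (np.float64(150.9), np.float64(163.2)), (np.float64(150.3), np.float64(163.2)), (np.float64(150.6), np.float64(163.8)), (np.float64(150.4), np.float64(163.6)), (np.float64(150.4), np.float64(163.5))]
purple [[321. 165.]
 [369.  71.]
 [439. 107.]
 [391. 201.]]
top front x by y: [np.float64(0.6), np.float64(0.4), np.float64(0.8), np.float64(0.5), np.float64(-0.4), np.float64(0.6)] y ext -89.8 89.3
stop x by y: [(np.float64(150.4), np.float64(163.4)), (np.float64(149.9), np.float64(162.9)), (np.float64(149.6), np.float64(162.5)), (np.float64(148.9), np.float64(162.2)), (np.float64(150.2), np.float64(163.6)), (np.float64(149.1), np.float64(162.9))]
purple [[322. 163.]
 [370.  71.]
 [437. 106.]
 [389. 198.]]
False 35 [0, 1, 6] None [-0.11, 0.63, 0.56, 1.94, 0.05, -3.04]
False 45 [0, 1, 3] None [-0.1, 0.44, 0.33, 1.73, 0.03, -3.02]
False 55 [0, 1, 2, 3, 7] None [-0.09, 0.25, 0.12, 1.53, 0.01, -3.01]
True 35 [0, 1, 6] None [-0.11, 0.63, 0.56, 1.94, 0.05, 0.1]
True 45 [0, 1, 3] None [-0.1, 0.44, 0.33, 1.73, 0.03, 0.12]
True 55 [0, 1, 2, 3, 7] None [-0.09, 0.25, 0.12, 1.53, 0.01, 0.13]
```

Run:
```python
from h import *
for x in(-170,-160,-145,-130,-110,-95,-80):
    print(x,[(z,[l for l in range(-10,60,5) if arm.solve_ik(*pose(x,-15,z,l,flip=True)) is not None]) for z in(28,40,90,130,180)])
for l in range(10,60,5): print('tip lean0',l,[f for f in range(0,90,10) if arm.solve_ik(*tip(f,lean0=l,flip=True,y=-8)) is not None])
for x in(-60,-30,0,50): print(x,[(z,[l for l in range(-10,60,5) if arm.solve_ik(*pose(x,-8,z,l,flip=True)) is not None]) for z in(42,130)])
```

```text
-170 [(28, [-10, -5, 0, 5, 10, 15, 20, 25]), (40, [-10, -5, 0, 5, 10, 15, 20, 25]), (90, [-10, -5, 0, 5, 10, 15, 20, 25]), (130, [-10, -5, 0, 5, 10, 15, 20, 25]), (180, [-10, -5, 0, 5, 10, 15, 20, 25])]
-160 [(28, [-10, -5, 0, 5, 10, 15, 20, 25]), (40, [-10, -5, 0, 5, 10, 15, 20, 25]), (90, [-10, -5, 0, 5, 10, 15, 20, 25]), (130, [-10, -5, 0, 5, 10, 15, 20, 25]), (180, [-10, -5, 0, 5, 10, 15, 20, 25, 30])]
-145 [(28, [-10, -5, 0, 5, 10, 15, 20, 25, 30]), (40, [-10, -5, 0, 5, 10, 15, 20, 25, 30]), (90, [-10, -5, 0, 5, 10, 15, 20, 25, 30]), (130, [-10, -5, 0, 5, 10, 15, 20, 25, 30]), (180, [-10, -5, 0, 5, 10, 15, 20, 25, 30])]
-130 [(28, [-10, -5, 0, 5, 10, 15, 20, 25, 30]), (40, [-10, -5, 0, 5, 10, 15, 20, 25, 30]), (90, [-10, -5, 0, 5, 10, 15, 20, 25, 30]), (130, [-10, -5, 0, 5, 10, 15, 20, 25, 30]), (180, [-10, -5, 0, 5, 10, 15, 20, 25, 30, 35])]
-110 [(28, [-10, -5, 0, 5, 10, 15, 20, 25, 30, 35]), (40, [-10, -5, 0, 5, 10, 15, 20, 25, 30, 35]), (90, [-10, -5, 0, 5, 10, 15, 20, 25, 30, 35]), (130, [-10, -5, 0, 5, 10, 15, 20, 25, 30, 35]), (180, [-10, -5, 0, 5, 10, 15, 20, 25, 30, 35]
[... 756 characters left out ...]
 40, 50, 60, 70]
tip lean0 40 [0, 10, 20, 30, 40, 50, 60, 70]
tip lean0 45 [10, 20, 30, 40, 50, 60, 70, 80]
tip lean0 50 [10, 20, 30, 40, 50, 60, 70, 80]
tip lean0 55 [10, 20, 30, 40, 50, 60, 70, 80]
-60 [(42, [-10, -5, 0, 5, 10, 15, 20, 25, 30, 35, 40, 45]), (130, [-10, -5, 0, 5, 10, 15, 20, 25, 30, 35, 40, 45])]
-30 [(42, [-10, -5, 0, 5, 10, 15, 20, 25, 30, 35, 40, 45, 50]), (130, [-10, -5, 0, 5, 10, 15, 20, 25, 30, 35, 40, 45, 50])]
0 [(42, [-10, -5, 0, 5, 10, 15, 20, 25, 30, 35, 40, 45, 50, 55]), (130, [-10, -5, 0, 5, 10, 15, 20, 25, 30, 35, 40, 45, 50, 55])]
50 [(42, [-10, -5, 0, 5, 10, 15, 20, 25, 30, 35, 40, 45, 50, 55]), (130, [-10, -5, 0, 5, 10, 15, 20, 25, 30, 35, 40, 45, 50, 55])]
```

```bash
cat >> h.py <<'E'
def F(): return np.round(arm.current_wrist_force(),1)
def tinbox(c="top",z0=90,z1=112,r=95,at=None):
    P=cloud(c); at=s2w(-70,-12) if at is None else at
    b=box(P,at,r,z0,z1); a=b[2]-90 if b[1][0]>b[1][1] else b[2]
    return "ctr",w2s(b[0]).round(1)[0],"size",b[1],"yaw_s",round(a-np.degrees(YAW),1),"z",b[3],b[4]
E
python3 - <<'E'
from h import *
arm.grip(0.85); print(arm.current_gripper_width())
arm.movep(*pose(-168,-20,170,22,flip=True))
p,q=pose(-166,-20,38,25,flip=True); print(arm.move_l(p,q,speed=120,until_force=8),F())
p,q=pose(-148,-20,37,29,flip=True); print(arm.move_l(p,q,speed=40,until_force=15),F(),arm.current_time())
pic,d=arm.capture("scene"); cv2.imwrite("pics/s1.png",cv2.resize(pic[120:290,170:400,::-1],None,fx=3,fy=3))
print(tinbox("scene"),tinbox("top"),arm.current_ee_pos(),p)
E
```

```text
0.8472576604312235
False [0.2 0.2 0.8]
False [-1.   0.1 -0.7] 5.5417
('ctr', array([-101.8,  -19.1]), 'size', array([106.2,  77.5]), 'yaw_s', np.float64(-11.6), 'z', np.float64(98.2), 865) ('ctr', array([-103.2,  -19.6]), 'size', array([103.8,  76.3]), 'yaw_s', np.float64(-10.8), 'z', np.float64(98.4), 1193) [419.55041989 -25.32748733  24.60439275] [419.64728665 -25.34160268  24.67013652]
```

View pics/s1.png

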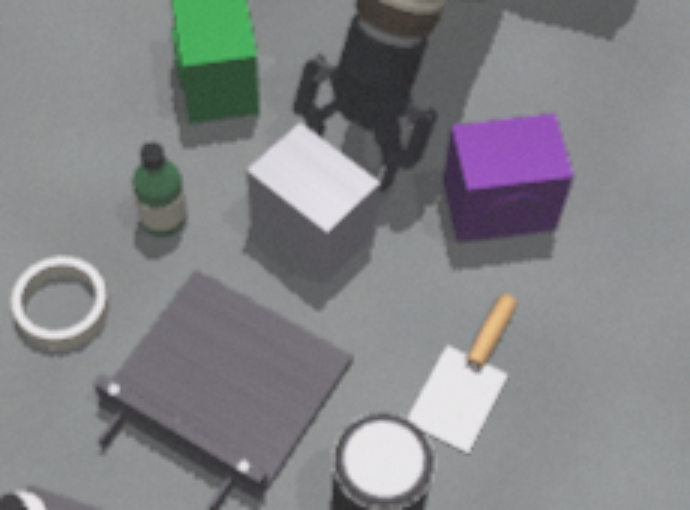

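The picture shows the hand behind the tin at about (350,130) in the crop, clear of the purple box. The -y finger has started to turn the tin. I'll keep pushing.

Run:
```python
from h import *
p,q=pose(-122,-17,34,32,flip=True); print(arm.move_l(p,q,speed=40,until_force=14),F())
print(tinbox("scene"),tinbox("top"))
p,q=pose(-98,-13,31,36,flip=True); print(arm.move_l(p,q,speed=40,until_force=14),F())
print(tinbox("scene"),tinbox("top"),arm.current_time())
```

```text
False [-2.8  0.   1. ]
('ctr', array([-104.3,  -13.1]), 'size', array([105.1, 120.1]), 'yaw_s', np.float64(90.9), 'z', np.float64(98.1), 1001) ('ctr', array([-104.6,  -12.8]), 'size', array([104.2, 114.3]), 'yaw_s', np.float64(89.5), 'z', np.float64(98.5), 1248)
False [-1.1  0.2  0.7]
('ctr', array([-91.3, -12.8]), 'size', array([123.8, 138.9]), 'yaw_s', np.float64(88.9), 'z', np.float64(98.3), 1140) ('ctr', array([-90.8, -12.5]), 'size', array([124.5, 133.9]), 'yaw_s', np.float64(89.5), 'z', np.float64(98.6), 1306) 7.5
```

```bash
cat >> h.py <<'E'
def tinat(c,xmin,z0=90,z1=112,xmax=140):
    P=cloud(c); S=w2s(P); m=(S[:,0]>xmin)&(S[:,0]<xmax)&(abs(S[:,1])<85)&(P[:,2]>z0)&(P[:,2]<z1)
    b=cv2.minAreaRect(S[m].astype(np.float32)); a=b[2]-90 if b[2]>45 else b[2]
    return c,np.round(b[0],1),np.round(b[1],1),"yaw",round(a,1),"x",S[m,0].min().round(1),S[m,0].max().round(1),"z",np.median(P[m,2]).round(1)
E
python3 - <<'E'
from h import *
print(tinat("scene",-98),tinat("top",-98))
p,q=pose(-84,-10,28,38,flip=True); print(arm.move_l(p,q,speed=35,until_force=12),F())
print(tinat("scene",-84),tinat("top",-84),arm.current_time())
pic,d=arm.capture("scene"); cv2.imwrite("pics/s2.png",cv2.resize(pic[120:290,170:400,::-1],None,fx=3,fy=3))
E
```

```text
('scene', array([-60.1,  -9.2]), array([106.5,  75.7]), 'yaw', -0.2, 'x', np.float64(-97.9), np.float64(-22.1), 'z', np.float64(98.3)) ('top', array([-60.8,  -9.9]), array([104. ,  74.3]), 'yaw', -0.0, 'x', np.float64(-98.0), np.float64(-23.7), 'z', np.float64(98.5))
False [-0.2 -0.2 -0.2]
('scene', array([-45.3,  -7. ]), array([ 76.9, 104.8]), 'yaw', 0.4, 'x', np.float64(-84.0), np.float64(-7.0), 'z', np.float64(98.2)) ('top', array([-46.7,  -7.8]), array([ 74.3, 103.7]), 'yaw', 0.0, 'x', np.float64(-83.9), np.float64(-9.6), 'z', np.float64(98.5)) 8.2833
```

View pics/s2.png

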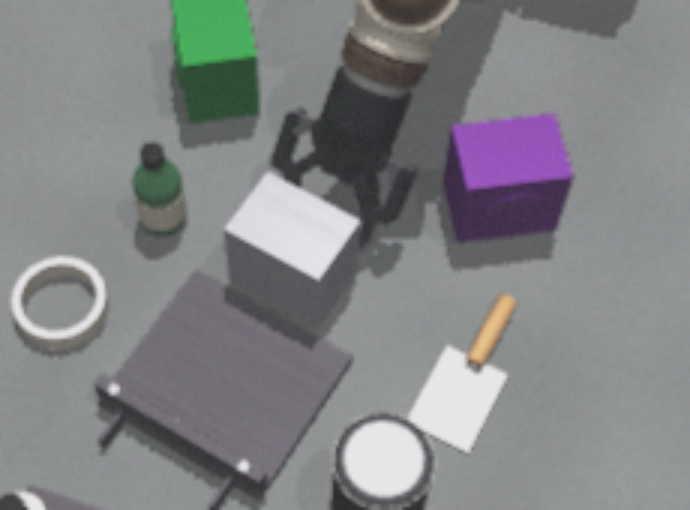

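The tin stands square at about (292,240) in the crop, with roughly 8 mm left to the edge. I'll push slowly until it touches.

Run:
```python
from h import *
p,q=pose(-70,-9,27,39,flip=True); print(arm.move_l(p,q,speed=12,until_force=9),F())
print("tcp short of target by",w2s(p)[0]-w2s(arm.current_ee_pos())[0])
arm.wait(0.4); print(F(),tinat("scene",-85),tinat("top",-85),arm.current_time())
```

```text
True [-0.   0.  -0.5]
tcp short of target by [9.61800579 0.71244923]
[-0.8 -0.3 -0.4] ('scene', array([-41.5,  -6.2]), array([ 79.1, 106.2]), 'yaw', 1.0, 'x', np.float64(-81.8), np.float64(-1.3), 'z', np.float64(98.3)) ('top', array([-43.1,  -7.2]), array([103.7,  76.1]), 'yaw', -0.2, 'x', np.float64(-81.2), np.float64(-5.0), 'z', np.float64(98.4)) 9.425
```

Run:
```python
from h import *
for k in range(2):
    p,q=pose(-70,-9,26,39,flip=True); print(arm.move_l(p,q,speed=8,until_force=11),F())
    print("tcp short of target by",w2s(p)[0]-w2s(arm.current_ee_pos())[0])
arm.wait(0.4); print(F(),tinat("scene",-85),tinat("top",-85),arm.current_time())
```

```text
True [-0.6  0.6 -0.3]
tcp short of target by [3.67851551 0.31614687]
True [-0.6 -0.6 -0.3]
tcp short of target by [3.67604429 0.37552557]
[ 0.3 -0.5  1.2] ('scene', array([-36.8,  -5.9]), array([104.9,  78.6]), 'yaw', -0.3, 'x', np.float64(-76.1), np.float64(2.7), 'z', np.float64(98.0)) ('top', array([-37.5,  -7.1]), array([103.7,  76.3]), 'yaw', -0.1, 'x', np.float64(-75.7), np.float64(0.7), 'z', np.float64(98.4)) 11.025
```

The second push gained no travel, so the tin is seated against the edge and square. It has stood there for well over 0.2 s. Now I'll tip it along the arc.

Run:
```python
from h import *
L=38; B=73.5; Y=-7
path=[(0,12)]+[(f,0) for f in range(0,61,10)]
assert all(arm.solve_ik(*tip(f,back=B,y=Y,lean0=L,flip=True,gap=g)) is not None for f,g in path)
arm.move_l(*pose(-88,Y,30,L,flip=True),speed=60)
arm.move_l(*tip(0,back=B,y=Y,lean0=L,flip=True,gap=14.5),speed=100)
print(F(),tinat("top",-85),tinat("scene",-85))
for f in range(0,61,10):
    hit=arm.move_l(*tip(f,back=B,y=Y,lean0=L,flip=True),speed=35,until_force=15)
    print(f,hit,F(),arm.current_time())
    if hit: break
arm.wait(0.5)
pic,d=arm.capture("scene"); cv2.imwrite("pics/s3.png",cv2.resize(pic[120:290,170:400,::-1],None,fx=3,fy=3))
print(arm.current_ee_pos())
```

```text
[ 0.2 -0.1 -0.5] ('top', array([-37.4,  -6.9]), array([103.6,  76.7]), 'yaw', -0.2, 'x', np.float64(-75.7), np.float64(1.1), 'z', np.float64(98.5)) ('scene', array([-36.3,  -6.4]), array([ 77.2, 105.4]), 'yaw', 0.3, 'x', np.float64(-75.0), np.float64(2.4), 'z', np.float64(98.2))
0 True [-10.5   1.6   7.3] 12.7167
[497.42182002 -29.61940379  71.93301438]
```

View pics/s3.png

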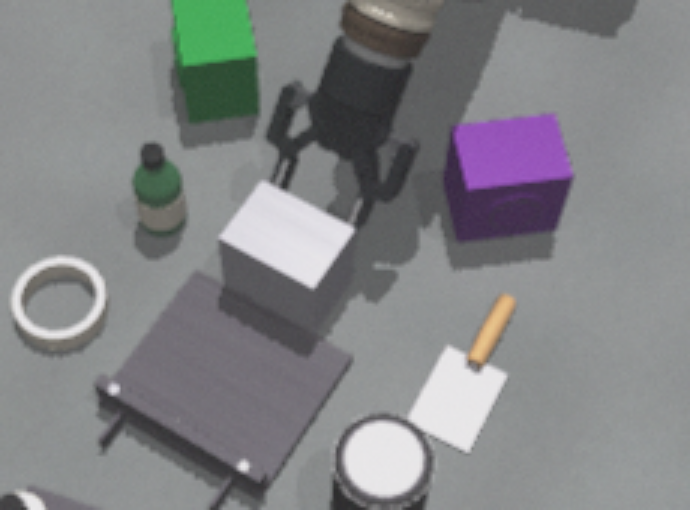

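Run:
```python
from h import *
p,q=tip(0,back=73.5,y=-7,lean0=38,flip=True)
e=arm.current_ee_pos(); print("short",w2s(p)[0]-w2s(e)[0],p[2]-e[2],F(),arm.current_gripper_width())
# release: back off straight, re-check
arm.move_l(*tip(0,back=73.5,y=-7,lean0=38,flip=True,gap=8),speed=30); print(F(),tinat("top",-80),tinat("scene",-80))
```

```text
short [-0.29001308 -0.05933603] -0.009376641991991619 [-8.6  1.1  7.3] 0.8497456761121878
[-0.4 -0.2 -0.1] ('top', array([-37.2,  -7.1]), array([ 76.4, 103.6]), 'yaw', 0.1, 'x', np.float64(-75.4), np.float64(0.9), 'z', np.float64(98.4)) ('scene', array([-37.1,  -6.6]), array([105.2,  78.6]), 'yaw', -0.3, 'x', np.float64(-76.5), np.float64(2.3), 'z', np.float64(98.0))
```

Run:
```python
from h import *
L=38; B=75.5; Y=-7
T=lambda f,g=0: tip(f,back=B,y=Y,lean0=L,flip=True,gap=g)
arm.move_l(*T(0,1),speed=30); print(F())
for f in list(range(5,66,5)):
    hit=arm.move_l(*T(f),speed=35,until_force=20)
    print(f,hit,F(),round(arm.current_time(),2))
    if hit: break
arm.wait(0.5)
pic,d=arm.capture("scene"); cv2.imwrite("pics/s4.png",cv2.resize(pic[120:290,170:400,::-1],None,fx=3,fy=3))
```

```text
[ 0.1 -0.4 -0.3]
5 False [-7.1  2.3  6.4] 14.52
10 False [-6.8  2.   7.3] 14.92
15 False [-4.9  2.8  6.8] 15.32
20 False [-4.5  2.5  5.6] 15.72
25 False [-2.8  1.2  5. ] 16.12
30 False [-0.4  0.6  3.1] 16.52
35 False [-1.6  0.4  1.2] 16.92
40 False [-1.2 -0.5  0.9] 17.32
45 False [ 0.2  0.4 -0.8] 17.72
50 False [0.5 0.8 0.5] 18.12
55 False [ 0.2 -0.3 -0.3] 18.52
60 False [-0.3  0.1 -0.3] 18.92
65 False [ 0.  -0.4  0.1] 19.32
```

View pics/s4.png

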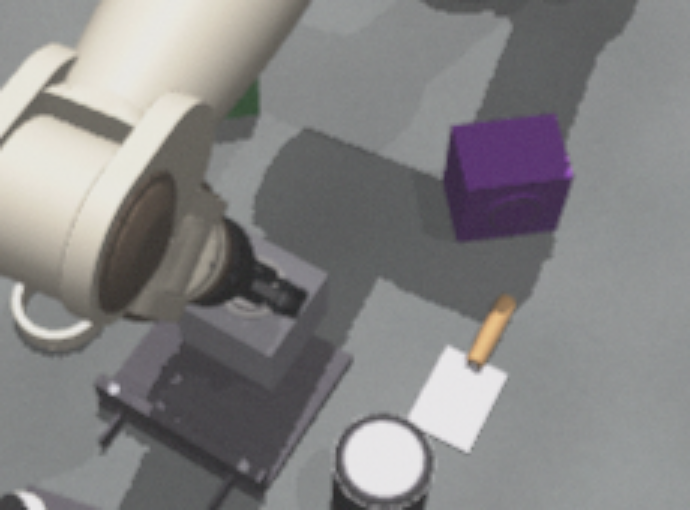

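The tin lies flat with its lid up at about (255,315) in the crop. I'll retreat over the top and measure it.

Run:
```python
from h import *
e=arm.current_ee_pos(); arm.move_l([e[0],e[1],e[2]+70],speed=120)
arm.movep(*pose(-75,-7,170,20,flip=True))
arm.move_l(*pose(-50,-7,42,35,flip=True),speed=120)
print(F(),arm.current_time())
print([tinat(c,-35,70,105) for c in("top","scene")])
```

```text
[-0.7  0.2 -0.9] 23.2833
[('top', array([22.9, -7. ]), array([100.3, 103.6]), 'yaw', 0.0, 'x', np.float64(-27.2), np.float64(73.0), 'z', np.float64(87.5)), ('scene', array([23.4, -6.3]), array([103.7, 106.4]), 'yaw', 0.4, 'x', np.float64(-28.8), np.float64(75.0), 'z', np.float64(87.1))]
```

Run:
```python
from h import *
print(arm.move_l(*pose(-32,-7,42,35,flip=True),speed=40,until_force=12))
print(arm.move_l(*pose(44,-5,42,35,flip=True),speed=35,until_force=20),F(),w2s(arm.current_ee_pos()),arm.current_time())
print([tinat(c,-35,75,100) for c in("top","scene")])
for k in range(2):
    p,q=pose(58,-5,42,35,flip=True); print(arm.move_l(p,q,speed=8,until_force=12),F(),w2s(p)[0]-w2s(arm.current_ee_pos())[0])
print([tinat(c,0,75,100,190) for c in("top","scene")],arm.current_time())
```

```text
False
False [-5.4  0.4  4.2] [[39.61131439 -4.94596411]] 26.3083
[('top', array([68.2,  0.1]), array([146. , 133.8]), 'yaw', 1.9, 'x', np.float64(-6.2), np.float64(140.0), 'z', np.float64(87.4)), ('scene', array([60.6, -1.2]), array([159.6, 137.1]), 'yaw', 0.8, 'x', np.float64(-20.2), np.float64(139.9), 'z', np.float64(87.4))]
True [-2.5  0.2  1.3] [ 5.76329159 -0.0506784 ]
True [-0.9 -0.4  0.2] [5.86242088 0.03016374]
[('top', array([78.3, -2. ]), array([146.4, 135.1]), 'yaw', 0.1, 'x', np.float64(5.1), np.float64(151.5), 'z', np.float64(87.4)), ('scene', array([76.2, -1.5]), array([152. , 136.4]), 'yaw', 0.2, 'x', np.float64(0.1), np.float64(152.2), 'z', np.float64(87.3))] 27.9583
```

Run:
```python
from h import *
print(arm.move_l(*pose(15,-5,44,35,flip=True),speed=60))
arm.move_l(*pose(-60,-5,190,30,flip=True),speed=120); arm.wait(0.3)
print([tinat(c,20,70,100,190) for c in("top","scene")],F(),arm.current_time())
for c in("top","scene"): print([(n,[np.round(r["centre"]) for r in arm.place_of(c,n)[:2]]) for n in("hardener","tape","can_a","spatula")])
pic,d=arm.capture("scene"); cv2.imwrite("pics/s5.png",cv2.resize(pic[120:290,170:400,::-1],None,fx=3,fy=3))
```

```text
False
[('top', array([100.2,  -5.1]), array([100.7, 104. ]), 'yaw', 0.1, 'x', np.float64(49.8), np.float64(150.6), 'z', np.float64(87.3)), ('scene', array([101.5,  -4.9]), array([102.2, 105.7]), 'yaw', 0.1, 'x', np.float64(50.3), np.float64(152.6), 'z', np.float64(87.2))] [ 1.1 -0.5  0.2] 30.65
[('hardener', [array([ 503., -186.,   -3.])]), ('tape', [array([ 628., -235.,   -1.])]), ('can_a', [array([717., 110.,  -2.]), array([390., 432.,  -1.])]), ('spatula', [array([566., 155.,   4.]), array([624., -59.,  11.])])]
[('hardener', [array([ 502., -189.,   -1.]), array([576., -45.,  17.])]), ('tape', [array([ 632., -234.,    1.])]), ('can_a', [array([391., 440.,   5.])]), ('spatula', [array([ 345., -468.,   -1.]), array([563., 153.,  -3.])])]
```

View pics/s5.png

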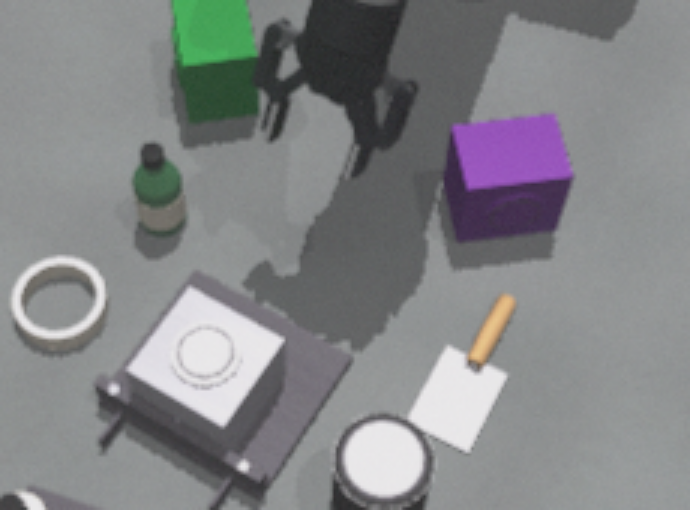

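The tin lies lid up at about (205,360) in the crop, square against the stop, and the hand is clear of it. The other things on the bench haven't moved.

```bash
python3 -c "
from workcell import arm
arm.finish_job()"
```

```text
the job is handed in; nothing more can be done
```

The tin lies flat on the stand's plate, lid up, right against the back stop, and I've handed the job in. The robot's clock was at about 31 s of the 67 s allowed.

**What I did:**
1. I slid the tin standing, with both fingers low and the hand leaned back. This also turned it about 13° to face the stand squarely. I pushed until a second push gained no travel, then paused there.
2. I tipped it along the arc about the plate's front edge and let it settle flat.
3. I slid it to the back stop and backed the hand away.

**Last checks, from both cameras, with the hand clear:**

| Check | Measured | Allowed |
|---|---|---|
| Leading side, in the stand frame | 150.6 mm (top), 152.6 mm (scene) | 145–154 mm |
| Sideways offset | −5 mm | ±38 mm |
| Angle to the stop | 0.1° | 4.6° |
| Top face height | about 87 mm (88 mm expected) | – |

In the last picture nothing on the bench around the stand had shifted. The network positions agreed within about 4 mm for the hardener, tape, can_a and spatula. I did not re-measure can_b, the brush or the cup, but the arm did not work near them after leaving its start position.

**What did not go to plan:**
- **Fence contact:** the first push stopped about 4–5 mm short on its force limit, so I repeated it.
- **Tipping:** the first try moved level and dragged on the face. It stopped at its 15 N limit, and I backed off and restarted along the arc.
- **After the fall:** the tin overhung the front edge by about 27 mm instead of 12 mm, but lay flat.
- **Camera agreement:** the two cameras differ by about 2 mm along the stand. The second push on the stop gained no travel, which supports contact.

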